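Get the coffee grinder ready: cup in the bay, grind lever to the clip

TASK

Get the coffee grinder ready: first slide the steel grounds cup into the bay under the grinder's head, upright and fully home against the back of the bay. Only then swing the red-knobbed grind lever round until its arm lies centred over the orange clip on the dial. Leave the mug, the jar and the tin where they stand.

Things in the scene. Friction and masses are not known exactly. Their poses are not given: they have to be found in the camera images.
- grinder: (Lengths in mm.) Coffee grinder, fixed, black column, grey head, 170 wide (its y), from x = -20 to +200 in its frame. Front: its -x, towards the robot (yaw within 0.3). Origin: on the counter where the cup's centre belongs. The head overhangs the bay from x = -20 backwards, z = 90 to 150; a chute of radius 18 hangs to z = 81 over the origin. Amber hopper: radius 42, centre x = 154, top z = 205.
- bay_mouth (a point): Middle of the bay's open front, on the counter, at x = -20 in the grinder's frame (axes as the grinder's). The bay's floor is the bare counter. Two low cheeks, 40 high, with inner faces 34 to either side of the centre line, run from here back to a flat back stop 51 behind this point (grinder x = +31).
- cup: Loose steel grounds cup, 120 to 210 g, round, open on top, diameter 56 mm at the foot, 60 mm at the rim, 66 mm high. Origin: centre of its underside. A black flat handle runs level along its own -x to 101 from the axis, 10 wide (its y), 16 high, centred 50 above the underside. It starts standing on the counter right or left of the grinder, handle within 0.7 rad of world -x.
- cup_handle (a point): Point to grip on the cup's handle, 80 mm from the cup's axis along its -x, 50 above its underside.
- grind_lever (a joint): Angle of the grind lever about a vertical axis above the head, 0 to 2.2 rad. At 0 it points front-right as seen from the robot, at 1.1 straight to the front (grinder -x); it grows clockwise seen from above, to front-left at 2.2. Stiff: stays where it is left, takes about 1.3 N at the knob. Starts between 0 and 0.5.
- lever_knob (a point): Grip point on the lever's red upright knob: cylinder, diameter 16, 80 mm from the hinge axis. The point is on its axis, 190 above the counter; the knob runs from 160 to 208 high, with the black arm (7 wide, top 168 high) leading from it to the hinge.
- lever_pointer (a point): Point of the lever's arm that is compared with the clip: on the arm's centre line, 60 mm from the hinge axis.
- pivot (a point): The lever's and the clip's hinge axis, vertical, 65 behind the grinder's origin (its +x), on its centre line; the point is 160 above the counter.
- clip (a joint): Angle of the orange clip on the dial, on the same axis, zero and direction as the lever's: lever and clip line up when both read the same. Between 0.95 and 2.0; it stays put, and the lever passes over it freely.
- clip_mark (a point): Centre of the orange clip's top, 60 mm from the hinge axis, 156 above the counter. The clip is 18 wide across the lever's direction and 22 long, so that equal orange strips show on both sides of the arm when it is centred.
- mug: Bystander: blue mug, radius 38 mm, 85 mm high, standing beside the grinder on the other side from the cup. Origin under its centre.
- jar: Bystander: amber jar with wooden cap, radius 36 mm, 110 mm high. Origin under its centre.
- tin: Bystander: red tin, radius 34 mm, 100 mm high. Origin under its centre.
Not all that is in view belongs to the job. Leave any purple or yellow look-alike of the cup alone.

How it is judged:
By the outcome, as a careful person would: the job done as asked, in the order asked, and still so for the second after the job is handed in, with the robot touching nothing.
It also fails if it takes over 69 s, if anything falls off the work surface, if the arm or the gripper's body presses on something with over 40 N, if the wrist force passes 120 N, or if a joint passes its speed limit or range.

ROBOT

A 6-joint arm with a two-finger parallel gripper is mounted at the origin on the work surface. World frame = base frame: x ahead of the robot, y to its left, z up, the work surface at z = 0. Lengths are in m, angles in rad, forces in N, time in s.
With the tool pointing down it reaches from about 0.3 to 0.775 m from the base axis. Payload 14.6 kg.
Tool frame: the origin (TCP) lies midway between the tips of the shut fingers; the grasp point (between the pads) lies 19 mm behind it (ctrl.grip_depth is the z of the grasp point in the tool frame, in m); z points along the fingers, y is the line along which they close (so a half turn about z gives the same grasp; the last joint's range is limited). The gripper opens to 94 mm and grips with 3 to 60 N. Pads are 16 mm wide; open, the fingers measure 119 mm over their backs; the gripper's body (75 mm by 177 mm) begins 78 mm behind the grasp point.
Start: joints at [-1.41, 0.3, 1.521, -0, 1.321, -0.067], TCP at [0.124, -0.536, 0.205] pointing down, gripper open.
Joint ranges: [-3.03, 3.03], [-0.79, 2.21], [0.23, 2.52], [-1.04, 4.18], [0, 3.07], [-2.55, 2.55]. Speed limits (rad/s): [2.22, 2.22, 2.57, 3.14, 3.14, 3.14].

INTERFACE

Orientations are given as [roll, pitch, yaw] about the fixed x, y, z axes, in that order (R = Rz(yaw) Ry(pitch) Rx(roll)).
In Python, from station import ctrl gives the robot as it stands. The module is installed in compiled form; this text tells all that it offers.
- The arm moves only by the tool carry_out, never from a script. Its argument "commands" is a list of rows, each a list of 3 entries, a list of its own where there are three numbers: the closure, from 0 (fully open) to 1 (shut), then the shift along the tool's x, y, z in mm, then the turn, a rotation vector about the tool's x, y, z in rad. In form: [[gripper, [tx, ty, tz], [wx, wy, wz]], ...]. A call has 1 to 10 rows; each row shifts and turns the commanded pose from where the row before left it, along the tool's axes as they then stand; what a row does not reach is not made up. A row lasts 1/8 s, in which the tool goes at most 62.5 mm and 10.7 degrees, less where a joint would pass 70% of its speed; a pose out of reach is approached as far as the arm can. A call with a gripper value outside its range is refused whole. The fingers move at their own pace and stop on an object; "squeeze" is the grip in N (left out, the last holds). Time passes only in rows, so rows that do not move let the fingers close. It gives the time, the measured TCP pose, the force, the opening and the grip force at its end, in the units of the state.
- ctrl.get_obs(): the state, without advancing time (a new reading comes with each control period).
- ctrl.camera(name): name is "side" or "top" or "wrist"; returns a dict with "img" (480x640x3 uint8, blue, green, red), "camera_matrix" (3x3 intrinsics, pixels), "k1" (the pictures are not rectified: a ray, as slopes to the right and down, at radius r is drawn at 1 + k1 r^2 times it, then the intrinsics apply), "rvec" (rotation vector, rad) and "tvec" (3), from world to camera coordinates, as OpenCV has them. Camera axes: x right, y down, z forward; pixel columns grow to the right and rows downward; lengths in m; the calibration is good to about 2 mm. A picture is of the moment at which its call begins. There is no depth.
- ctrl.hand_in(): hands the job in; it is judged then, once.
Trained networks look in the newest picture that a camera, given by its name, has taken for a name from the list of things; names that differ only in an ending like _2 or _b are one class to them, and where a whole thing is asked for, a point or a joint stands for the part that bears it (a point fixed in the world has none). Each returns a list of dicts, best first, with "score" (0 to 1); they miss things now and then, are a little off and sometimes report something else, mostly with a low value. They report only what shows in the picture. A call takes as long as a camera call. They do not tell look-alikes from the thing itself.
- ctrl.outline_of(thing, camera): "region" (480x640 bool, what is visible of it).
- ctrl.place_of(thing, camera): "at" ([x, y, z] in m, in world coordinates, good to about 4 mm: a listed point, or the origin of a listed thing).
The state is a dict: "time_s": time; "qpos": joint angles; "joint_vel": joint speeds; "tau": joint torques, N m; "ee_pos": TCP position; "eef_rot": TCP orientation; "force": force on the tool from outside, world axes, zero at the start; "moment": the same for the moment, N m; "grip_width": finger opening in m; "grip_force": force on a finger pad.
Only numpy, scipy, OpenCV 4.12 (cv2) and the standard library are available. Lean on these libraries where they do the work, as an engineer would, in place of code of your own. Each camera call takes 0.05 s, during which the arm holds its last target. There are 200 camera calls.

## Working session

There is one attempt and no reset: what is moved stays moved. The work goes in short steps, Python scripts to look and compute and a tool call to move; the robot and the scene stay as the last step left them, time stands still between calls to the robot, and variables do not carry over. Pictures are saved under pics/ and viewed, at most 10 in all, crops included, and the job is handed in when it is done.

Besides the shell and the picture viewer there is one more tool, called after "Emit:" as name([rows], argument=value, ...), one row to a line, values as JSON. carry_out: Moves the arm, as the interface text tells. Its arguments: {"type":"object","properties":{"commands":{"type":"array","items":{"type":"array"}},"squeeze":{"type":"number"}},"required":["commands"]}

```bash
mkdir -p pics; cat > h.py <<'E'
import numpy as np, cv2
from station import ctrl
def proj(c,p):
    R=cv2.Rodrigues(np.array(c["rvec"],float))[0]; t=np.array(c["tvec"],float).ravel()
    q=np.atleast_2d(p)@R.T+t; s=q[:,:2]/q[:,2:]; r2=(s**2).sum(1,keepdims=True); s=s*(1+c["k1"]*r2)
    K=np.array(c["camera_matrix"]); return s@K[:2,:2].T+K[:2,2]
def atz(c,uv,z):
    K=np.array(c["camera_matrix"]); R=cv2.Rodrigues(np.array(c["rvec"],float))[0]; t=np.array(c["tvec"],float).ravel()
    s=cv2.undistortPoints(np.array(uv,float).reshape(-1,1,2),K,np.array([c["k1"],0,0,0.]))[:,0]
    d=np.c_[s,np.ones(len(s))]@R; o=-R.T@t
    return o+d*((z-o[2])/d[:,2])[:,None]
E
python3 - <<'E'
from h import *
np.set_printoptions(precision=4,suppress=True)
o=ctrl.get_obs(); print(o["time_s"],o["ee_pos"],o["eef_rot"],ctrl.grip_depth)
ims=[]
for n in("top","side"):
    c=ctrl.camera(n); cv2.imwrite(f"pics/{n}0.png",c["img"])
    for t in "grinder bay_mouth cup cup_handle lever_knob lever_pointer pivot clip_mark mug jar tin".split():
        print(n,t,[(np.round(d["at"],4),round(d["score"],2),proj(c,d["at"]).round()[0]) for d in ctrl.place_of(t,n)[:3]])
print(ctrl.get_obs()["time_s"])
E
```

```text
0.0 [ 0.1242 -0.5356  0.2049] [-3.1405 -0.0001  0.2278] -0.0188
top grinder [(array([0.6288, 0.0984, 0.0026]), 0.9, array([275., 195.])), (array([ 0.4214, -0.3166,  0.0497]), 0.45, array([446., 271.]))]
top bay_mouth [(array([ 0.6118,  0.1023, -0.0004]), 0.57, array([273., 201.]))]
top cup [(array([ 0.4887, -0.275 , -0.0036]), 0.9, array([424., 246.])), (array([ 0.6689, -0.1733,  0.0022]), 0.85, array([382., 177.])), (array([ 0.2804, -0.2125,  0.0016]), 0.65, array([403., 330.]))]
top cup_handle [(array([ 0.6125, -0.2196,  0.0513]), 0.95, array([403., 194.])), (array([ 0.4211, -0.3199,  0.0507]), 0.89, array([448., 271.])), (array([ 0.4954, -0.4512,  0.0495]), 0.8, array([498., 239.]))]
top lever_knob [(array([0.6426, 0.0204, 0.1902]), 0.56, array([304., 170.]))]
top lever_pointer [(array([0.6522, 0.0486, 0.1605]), 0.84, array([291., 170.]))]
top pivot [(array([0.6926, 0.0878, 0.1585]), 0.85, array([274., 153.]))]
top clip_mark [(array([0.6343, 0.0999, 0.1599]), 0.63, array([269., 178.])), (array([0.611 , 0.1026, 0.0002]), 0.25, array([273., 202.]))]
top mug [(array([0.5259, 0.2913, 
[... 981 characters left out ...]
r [(array([0.6565, 0.0415, 0.166 ]), 0.56, array([272., 212.])), (array([ 0.678 , -0.3654, -0.0032]), 0.55, array([357., 196.]))]
side pivot [(array([0.695 , 0.0875, 0.1554]), 0.75, array([251., 217.]))]
side clip_mark [(array([0.6317, 0.0979, 0.153 ]), 0.59, array([263., 230.]))]
side mug [(array([ 0.5235,  0.291 , -0.0033]), 0.89, array([239., 329.]))]
side jar [(array([0.7104, 0.4171, 0.0024]), 0.6, array([158., 315.])), (array([ 0.6275,  0.1012, -0.002 ]), 0.4, array([268., 271.]))]
side tin [(array([ 0.6771, -0.3648, -0.0035]), 0.96, array([357., 196.])), (array([ 0.6266,  0.0968, -0.0011]), 0.35, array([269., 270.])), (array([ 0.6057,  0.0989, -0.0031]), 0.18, array([273., 274.]))]
1.2
```

```bash
python3 - <<'E'
import cv2
a=cv2.imread("pics/top0.png"); 
cv2.imwrite("pics/topc.png",cv2.resize(a[120:345,230:530],None,fx=2.66,fy=2.66,interpolation=cv2.INTER_CUBIC))
E
```

```text
(no output)
```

View pics/topc.png

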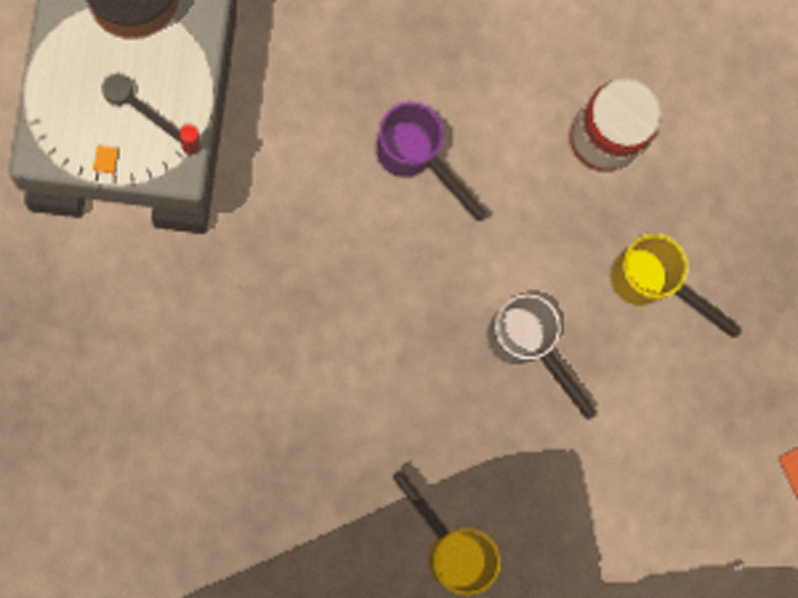

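View pics/side0.png

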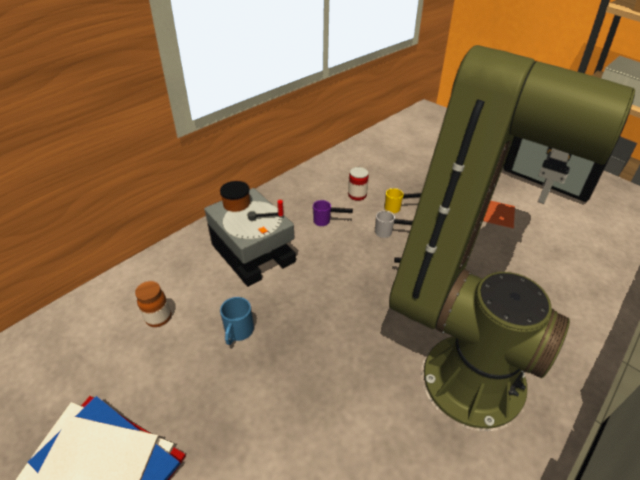

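Candidates in the top picture are purple (384,172), yellow (476,220), ochre (405,330) and bare grey steel (428,243). Only the steel one fits: it isn't purple or yellow, and its place of (0.490,-0.276) agrees in both views. The crop confirms it. The grinder yaw is about -0.16, the lever is at front-right and the orange clip is at about full-picture (270,180).

I'm going above the cup's handle now.

Emit:
carry_out([
  [0, [48, -20, 9], [0, 0, 0]],
  [0, [48, -20, 9], [0, 0, 0]],
  [0, [48, -20, 9], [0, 0, 0]],
  [0, [48, -20, 9], [0, 0, 0]],
  [0, [48, -20, 9], [0, 0, 0]],
  [0, [48, -20, 9], [0, 0, 0]],
  [0, [48, -20, 9], [0, 0, 0]],
  [0, [0, 0, 0], [0, 0, -0.17]],
  [0, [0, 0, 0], [0, 0, -0.17]],
  [0, [0, 0, 0], [0, 0, 0]],
], squeeze=40)

```text
time_s: 2.45
ee_pos: [0.42, -0.3234, 0.1424]
eef_rot: [-3.142, 0.0, 0.567]
force: [-0.5, 0.5, 0.4]
grip_width: 0.094
grip_force: 0.0
```

```bash
python3 - <<'E'
from h import *
np.set_printoptions(precision=4,suppress=True)
o=ctrl.get_obs(); print(o["time_s"],o["ee_pos"],o["eef_rot"])
c=ctrl.camera("wrist"); cv2.imwrite("pics/w1.png",c["img"])
for t in ("cup","cup_handle"): print(t,[(np.round(d["at"],4),round(d["score"],2),proj(c,d["at"]).round()[0]) for d in ctrl.place_of(t,"wrist")[:3]])
E
```

```text
2.45 [ 0.42   -0.3234  0.1424] [-3.1415  0.      0.5669]
cup [(array([ 0.5422, -0.3908, -0.0033]), 0.86, array([485., 139.])), (array([ 0.2836, -0.2084,  0.0017]), 0.79, array([111., 291.])), (array([ 0.4896, -0.276 , -0.0007]), 0.59, array([317., 115.]))]
cup_handle [(array([ 0.4925, -0.4568,  0.0488]), 0.97, array([545., 260.])), (array([ 0.3478, -0.1623,  0.0529]), 0.91, array([ 49., 209.])), (array([ 0.4268, -0.3198,  0.0512]), 0.65, array([322., 235.]))]
```

View pics/w1.png

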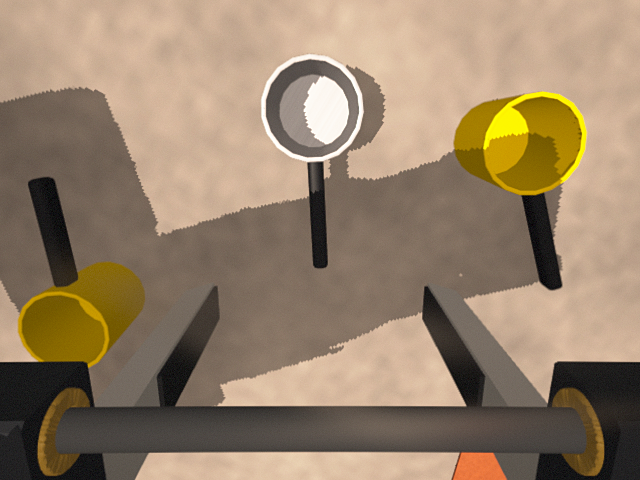

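The picture shows the steel cup's rim centred at (312,108) and its handle running from (316,162) to its end at (320,266). I'll work out its pose.

```bash
python3 - <<'E'
from h import *
np.set_printoptions(precision=4,suppress=True)
c=ctrl.camera("wrist")
r=atz(c,[[312,108],[262,108],[363,108],[312,55],[312,161]],.066); h=atz(c,[[316.5,164],[320,265]],.058); print(r,h)
print(np.linalg.norm(r[1]-r[2]),np.linalg.norm(r[3]-r[4]),np.linalg.norm(h[1,:2]-r[0,:2]))
for a,b in((h[1],r[0]),(h[1],h[0])): print(np.arctan2(*(b-a)[1::-1]))
# grinder: hold top-camera outline
c=ctrl.camera("top"); K=ctrl.place_of("pivot","top")
print(atz(c,[[303.5,169.5]],.205),atz(c,[[269.8,180]],.156))
for u in ([18,180],[208,218]): print(atz(c,[[230+u[0]/2.66,120+u[1]/2.66]],.150))
E
```

```text
[[ 0.4911 -0.2723  0.066 ]
 [ 0.4756 -0.2479  0.066 ]
 [ 0.5068 -0.2972  0.066 ]
 [ 0.5149 -0.2574  0.066 ]
 [ 0.4655 -0.2883  0.066 ]] [[ 0.4647 -0.2918  0.058 ]
 [ 0.4101 -0.329   0.058 ]]
0.05826227056444042 0.058196372758952175 0.09885954182327025
0.6104341529607283
0.5965074201073045
[[0.6407 0.0203 0.205 ]] [[0.6306 0.0984 0.156 ]]
[[0.6162 0.1747 0.15  ]]
[[0.5787 0.0123 0.15  ]]
```

Emit:
carry_out([
  [0, [0, 0, 0], [0, 0, -0.04]],
  [0, [6, 0, 40], [0, 0, 0]],
  [0, [0, 0, 40], [0, 0, 0]],
  [0, [0, 0, 31], [0, 0, 0]],
  [0, [0, 0, 0], [0, 0, 0]],
  [1, [0, 0, 0], [0, 0, 0]],
  [1, [0, 0, 0], [0, 0, 0]],
  [1, [0, 0, 0], [0, 0, 0]],
  [1, [0, 0, 0], [0, 0, 0]],
  [1, [0, 0, 0], [0, 0, 0]],
], squeeze=45)

```text
time_s: 4.0
ee_pos: [0.4248, -0.3201, 0.0316]
eef_rot: [3.141, -0.0, 0.608]
force: [-0.3, -1.0, 1.2]
grip_width: 0.0472
grip_force: 0.0
```

Emit:
carry_out([
  [1, [0, 0, 0], [0, 0, 0]],
  [1, [0, 0, 0], [0, 0, 0]],
  [1, [0, 0, 0], [0, 0, 0]],
  [1, [0, 0, 0], [0, 0, 0]],
  [1, [0, 0, 0], [0, 0, 0]],
  [1, [0, 0, 0], [0, 0, 0]],
  [1, [0, 0, 0], [0, 0, 0]],
])

```text
time_s: 4.88
ee_pos: [0.4248, -0.3201, 0.0314]
eef_rot: [-3.142, -0.0, 0.608]
force: [-0.6, -0.2, 0.2]
grip_width: 0.0096
grip_force: 45.0
```

Emit:
carry_out([
  [1, [0, 0, -20], [0, 0, 0]],
  [1, [32, -38, 0], [0, 0, 0]],
  [1, [32, -38, 0], [0, 0, 0]],
  [1, [32, -38, 0], [0, 0, 0]],
  [1, [32, -38, 0], [0, 0, 0]],
  [1, [0, 0, 0], [0, 0, 0.16]],
  [1, [0, 0, 0], [0, 0, 0.16]],
  [1, [0, 0, 0], [0, 0, 0.16]],
  [1, [0, 0, 0], [0, 0, 0.16]],
  [1, [0, 0, 0], [0, 0, 0.16]],
])

```text
time_s: 6.12
ee_pos: [0.4429, -0.1222, 0.0513]
eef_rot: [-3.142, 0.001, -0.197]
force: [0.5, -0.6, -2.8]
grip_width: 0.0097
grip_force: 45.0
```

Emit:
carry_out([
  [1, [-5, -49, 0], [0, 0, 0]],
  [1, [-5, -49, 0], [0, 0, 0]],
  [1, [-6, -49, 0], [0, 0, 0]],
  [1, [-6, -49, 0], [0, 0, 0]],
  [1, [-6, -49, 0], [0, 0, 0]],
  [1, [0, 0, 0], [0, 0, 0]],
])

```text
time_s: 6.88
ee_pos: [0.4621, 0.126, 0.0513]
eef_rot: [-3.141, 0.0, -0.188]
force: [-0.2, -0.5, -2.3]
grip_width: 0.0093
grip_force: 45.0
```

```bash
python3 - <<'E'
from h import *
np.set_printoptions(precision=4,suppress=True)
o=ctrl.get_obs(); print(o["time_s"],o["ee_pos"],o["eef_rot"])
for n in("wrist","top"):
  c=ctrl.camera(n); cv2.imwrite(f"pics/{n}2.png",c["img"])
  for t in ("cup","cup_handle","grinder","bay_mouth","pivot","clip_mark","lever_knob","lever_pointer"): print(n,t,[(np.round(d["at"],4),round(d["score"],2),proj(c,d["at"]).round()[0]) for d in ctrl.place_of(t,n)[:2]])
a=cv2.imread("pics/top2.png")[120:240,220:380]
cv2.imwrite("pics/top2c.png",cv2.resize(a,None,fx=5,fy=5,interpolation=cv2.INTER_CUBIC))
E
```

```text
6.875 [0.4621 0.126  0.0513] [-3.1415  0.0002 -0.1885]
wrist cup []
wrist cup_handle [(array([0.4665, 0.1266, 0.0689]), 0.78, array([319., 311.]))]
wrist grinder []
wrist bay_mouth []
wrist pivot []
wrist clip_mark []
wrist lever_knob []
wrist lever_pointer []
top cup [(array([ 0.2811, -0.2128, -0.    ]), 0.98, array([403., 330.])), (array([ 0.5481, -0.3963,  0.0022]), 0.94, array([471., 222.]))]
top cup_handle [(array([ 0.4949, -0.4532,  0.0472]), 0.76, array([499., 240.])), (array([ 0.3491, -0.1678,  0.0517]), 0.65, array([386., 303.]))]
top grinder [(array([0.6271, 0.0991, 0.0074]), 0.58, array([274., 195.])), (array([0.6127, 0.105 , 0.0015]), 0.19, array([272., 201.]))]
top bay_mouth [(array([ 0.61  ,  0.1013, -0.0031]), 0.81, array([274., 202.]))]
top pivot [(array([0.6966, 0.09  , 0.1602]), 0.63, array([273., 151.]))]
top clip_mark [(array([0.6311, 0.1024, 0.158 ]), 0.48, array([268., 180.]))]
top lever_knob []
top lever_pointer [(array([0.6549, 0.0464, 0.1557]), 0.56, array([292., 169.]))]
```

View pics/wrist2.png

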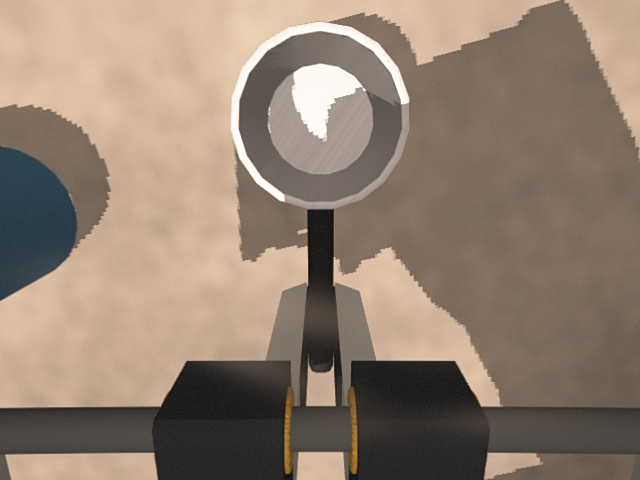

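View pics/top2c.png

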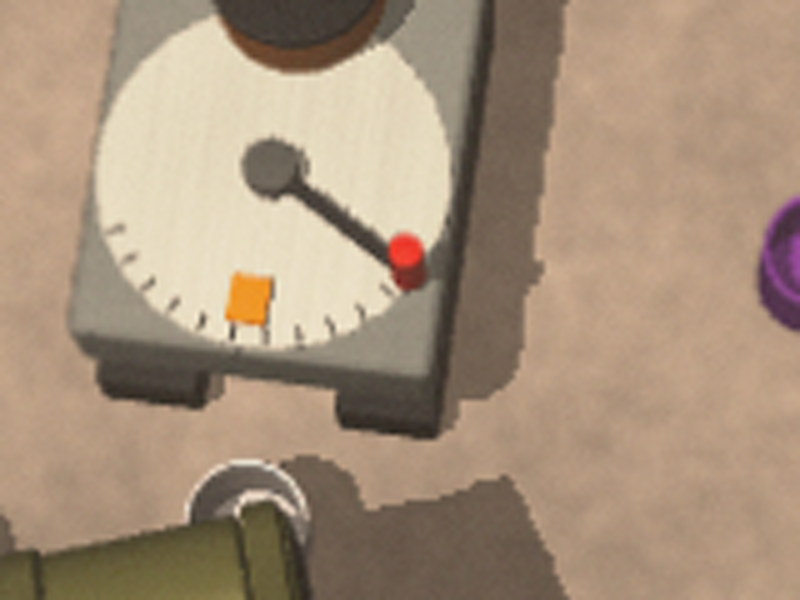

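Wrist picture: the cup's rim is centred at (320,116) with the handle straight along the tool. Top crop: hub (272,166), inner bottom cheek corners about (207,406) and (338,425), clip centred at (249,299), arm from the hub to the red knob at (406,262). I'll fit the grinder pose to these.

```bash
cat > fit.py <<'E'
from h import *
from scipy.optimize import least_squares
np.set_printoptions(precision=4,suppress=True)
c=ctrl.camera("top")
L=np.array([[65,0,168],[-20,34,0],[-20,-34,0],[-20,-85,0],[-20,85,150],[-20,-85,150]])/1e3
P=np.array([[272,166],[207,406],[338,425],[438,437],[72,327],[435,378]])/5.+[220,120]
def W(p,l):
    R=np.array([[np.cos(p[2]),-np.sin(p[2]),0],[np.sin(p[2]),np.cos(p[2]),0],[0,0,1]]); return l@R.T+[p[0],p[1],0]
f=lambda p:(proj(c,W(p,L))-P).ravel()
s=least_squares(f,[.627,.099,-.17],loss="soft_l1"); print(s.x); print(f(s.x).reshape(-1,2))
p=s.x; print("pivot",W(p,L[:1]))
for nm,u,z in(("clip",(249,299),.156),("knob",(406,247),.208),("armpt",(350,228),.168)):
    w=atz(c,[np.array(u)/5.+[220,120]],z)[0]; l=(w[:2]-W(p,L[:1])[0,:2]); a=np.arctan2(l[1],l[0])-p[2]
    # straight front: direction -x -> angle pi ; clockwise from above = +
    th=1.1-(a-np.pi+np.pi)%(2*np.pi)+np.pi; print(nm,w,np.linalg.norm(l),th)
E
python3 fit.py
```

```text
[ 0.6271  0.096  -0.1623]
[[ 0.3867 -0.5921]
 [-0.01    0.1128]
 [ 0.4009 -0.0787]
 [ 0.4319  0.2547]
 [-1.2913  0.277 ]
 [-0.2737 -0.0259]]
pivot [[0.6912 0.0855 0.168 ]]
clip [0.631  0.0984 0.156 ] 0.061542674160486484 1.1493364458327862
knob [0.6403 0.0252 0.208 ] 0.07887850720673227 0.0681362531385532
armpt [0.6599 0.0514 0.168 ] 0.04626888070115766 0.10978234391399644
```

Emit:
carry_out([
  [1, [0, 0, 0], [0, 0, -0.025]],
  [1, [0, 2, 10], [0, 0, 0]],
  [1, [0, 0, 9], [0, 0, 0]],
  [1, [15, 0, 0], [0, 0, 0]],
  [1, [15, 0, 0], [0, 0, 0]],
  [1, [10, 0, 0], [0, 0, 0]],
  [1, [0, 0, 0], [0, 0, 0]],
])

```text
time_s: 8.7
ee_pos: [0.5016, 0.1148, 0.032]
eef_rot: [3.141, 0.0, -0.168]
force: [-0.7, -0.2, -1.9]
grip_width: 0.0096
grip_force: 45.0
```

```bash
python3 - <<'E'
from h import *
np.set_printoptions(precision=4,suppress=True)
o=ctrl.get_obs(); print(o["time_s"],o["ee_pos"],o["eef_rot"])
c=ctrl.camera("wrist"); cv2.imwrite("pics/w3.png",c["img"])
E
```

```text
8.7 [0.5016 0.1148 0.032 ] [ 3.1414  0.0005 -0.1676]
```

View pics/w3.png

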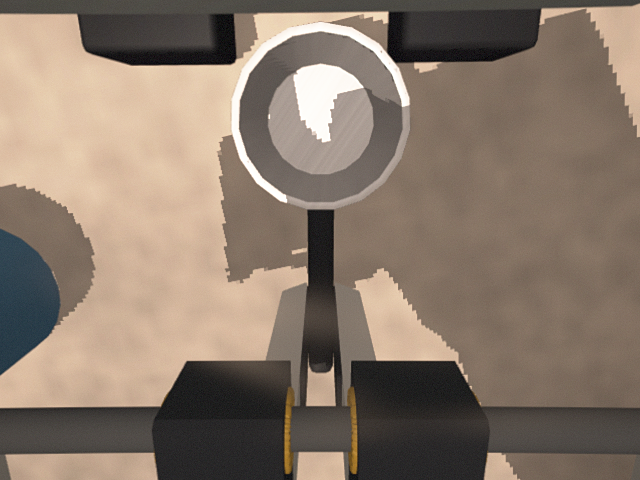

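```bash
python3 - <<'E'
from h import *
np.set_printoptions(precision=4,suppress=True)
c=ctrl.camera("wrist")
b=atz(c,[[236,63],[390,59]],0.); r=atz(c,[[320.5,116]],.067)[0]; h=atz(c,[[0,13],[600,9]],.09)
print(b,r,np.linalg.norm(b[0]-b[1]))
d=b[0]-b[1]; print("yaw",np.arctan2(-d[0],d[1]),np.arctan2(-(h[0]-h[1])[0],(h[0]-h[1])[1]))
y=-.165; m=b.mean(0); e=(m-r)[:2]; print("to mouth fwd,left",e@[np.cos(y),np.sin(y)],e@[-np.sin(y),np.cos(y)], "grip-axis",np.linalg.norm((r-ctrl.get_obs()["ee_pos"])[:2]))
g=ctrl.camera("top"); 
E
```

```text
[[0.6122 0.1367 0.    ]
 [0.602  0.0662 0.    ]] [0.5824 0.1021 0.067 ] 0.07116585610371703
yaw -0.1431608015625878 -0.16046565637801416
to mouth fwd,left 0.02448804258509111 0.0034220690689477913 grip-axis 0.08238485015586215
```

Emit:
carry_out([
  [1, [0, -3, 0], [0, 0, -0.005]],
  [1, [10, 0, 0], [0, 0, 0]],
  [1, [10, 0, 0], [0, 0, 0]],
  [1, [10, 0, 0], [0, 0, 0]],
  [1, [8, 0, 0], [0, 0, 0]],
  [1, [0, 0, 0], [0, 0, 0]],
])

```text
time_s: 9.6
ee_pos: [0.5399, 0.1116, 0.0323]
eef_rot: [-3.142, 0.0, -0.163]
force: [-0.3, -0.2, -1.7]
grip_width: 0.0099
grip_force: 45.0
```

Emit:
carry_out([
  [1, [4, 0, 0.5], [0, 0, 0]],
  [1, [2, 0, 0.3], [0, 0, 0]],
  [1, [1, 0, 0], [0, 0, 0]],
  [1, [1, 0, 0], [0, 0, 0]],
  [1, [0, 0, 0], [0, 0, 0]],
])

```text
time_s: 10.22
ee_pos: [0.5475, 0.1105, 0.0317]
eef_rot: [-3.142, -0.0, -0.162]
force: [-0.3, -1.2, -1.1]
grip_width: 0.0095
grip_force: 45.0
```

Emit:
carry_out([
  [1, [1, 0, 0], [0, 0, 0]],
  [1, [1, 0, 0], [0, 0, 0]],
  [1, [0, 0, 0], [0, 0, 0]],
])

```text
time_s: 10.6
ee_pos: [0.5492, 0.1102, 0.0315]
eef_rot: [3.142, 0.001, -0.162]
force: [-1.6, 0.0, -1.0]
grip_width: 0.0098
grip_force: 45.0
```

Emit:
carry_out([
  [1, [1, 0, 0], [0, 0, 0]],
  [1, [1, 0, 0], [0, 0, 0]],
  [1, [0, 0, 0], [0, 0, 0]],
])

```text
time_s: 10.98
ee_pos: [0.5494, 0.1102, 0.0313]
eef_rot: [3.141, 0.005, -0.162]
force: [-17.4, 1.7, 8.1]
grip_width: 0.0096
grip_force: 45.0
```

Emit:
carry_out([
  [1, [-1.3, 0, 0], [0, 0, 0]],
  [1, [0, 0, 0], [0, 0, 0]],
])

```text
time_s: 11.22
ee_pos: [0.5493, 0.1102, 0.0314]
eef_rot: [3.141, 0.002, -0.162]
force: [-6.9, 1.6, 0.8]
grip_width: 0.0098
grip_force: 45.0
```

Emit:
carry_out([
  [0.6, [0, 0, 0], [0, 0, 0]],
  [0.6, [0, 0, 0], [0, 0, 0]],
  [0.6, [0, 0, 0], [0, 0, 0]],
  [0.6, [0, 0, 0], [0, 0, 0]],
  [0.6, [0, 0, -30], [0, 0, 0]],
  [0.6, [-20, 0, -40], [0, 0, 0]],
  [0.6, [-40, 0, -50], [0, 0, 0]],
  [0.6, [-40, 0, -50], [0, 0, 0]],
  [0.6, [0, 0, 0], [0, 0, 0]],
])

```text
time_s: 12.35
ee_pos: [0.4532, 0.1266, 0.2032]
eef_rot: [-3.139, -0.007, -0.161]
force: [-0.2, 0.5, -0.6]
grip_width: 0.0373
grip_force: 0.0
```

```bash
python3 - <<'E'
from h import *
np.set_printoptions(precision=4,suppress=True)
o=ctrl.get_obs(); print(o["time_s"],o["ee_pos"],o["eef_rot"])
c=ctrl.camera("wrist"); cv2.imwrite("pics/w4.png",c["img"])
for t in ("cup","cup_handle","pivot","clip_mark","lever_knob","lever_pointer"): print(t,[(np.round(d["at"],4),round(d["score"],2),proj(c,d["at"]).round()[0]) for d in ctrl.place_of(t,"wrist")[:2]])
E
```

```text
12.35 [0.4532 0.1266 0.2032] [-3.139  -0.0068 -0.1612]
cup []
cup_handle [(array([0.5489, 0.1113, 0.0484]), 0.55, array([322.,  98.]))]
pivot []
clip_mark []
lever_knob []
lever_pointer []
```

View pics/w4.png

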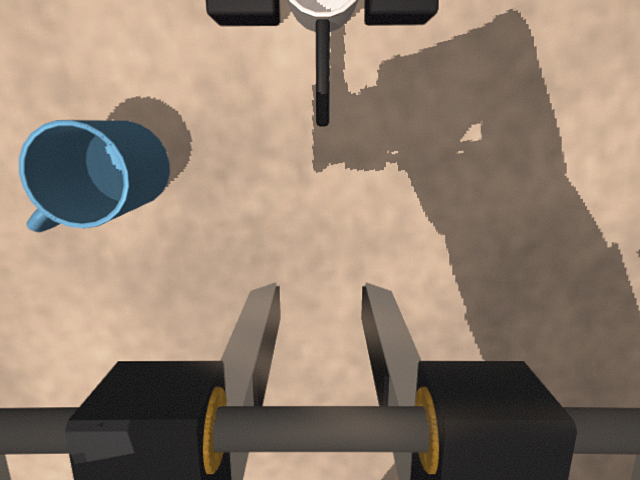

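The cup sits in the bay: its handle is at column 322, midway between the cheeks (279 and 365). The gripper goes above the dial next.

Emit:
carry_out([
  [0.6, [0, 0, -40], [0, 0, 0]],
  [0.6, [37, 12, 0], [0, 0, 0]],
  [0.6, [37, 12, 0], [0, 0, 0]],
  [0.6, [37, 11, 0], [0, 0, 0]],
  [0.6, [0, 0, 0], [0, 0, 0]],
  [0.6, [0, 0, 0], [0, 0, 0]],
])

```text
time_s: 13.45
ee_pos: [0.5568, 0.0736, 0.2385]
eef_rot: [3.141, 0.002, -0.162]
force: [0.5, 0.4, -0.1]
grip_width: 0.0376
grip_force: 0.0
```

```bash
python3 - <<'E'
from h import *
np.set_printoptions(precision=4,suppress=True)
o=ctrl.get_obs(); print(o["time_s"],o["ee_pos"],o["eef_rot"])
c=ctrl.camera("wrist"); cv2.imwrite("pics/w5.png",c["img"])
for t in ("pivot","clip_mark","lever_knob","lever_pointer"): print(t,[(np.round(d["at"],4),round(d["score"],2),proj(c,d["at"]).round()[0]) for d in ctrl.place_of(t,"wrist")[:2]])
E
```

```text
13.45 [0.5568 0.0736 0.2385] [ 3.1414  0.0016 -0.1624]
pivot [(array([0.6883, 0.0909, 0.1637]), 0.72, array([252.,  31.]))]
clip_mark [(array([0.6295, 0.1057, 0.1519]), 0.86, array([251., 143.]))]
lever_knob [(array([0.6415, 0.0316, 0.1882]), 0.92, array([376., 100.])), (array([ 0.5246,  0.2929, -0.0003]), 0.18, array([119., 266.]))]
lever_pointer [(array([0.6536, 0.0412, 0.1605]), 0.8, array([351.,  83.])), (array([0.6306, 0.1029, 0.1566]), 0.3, array([254., 141.]))]
```

View pics/w5.png

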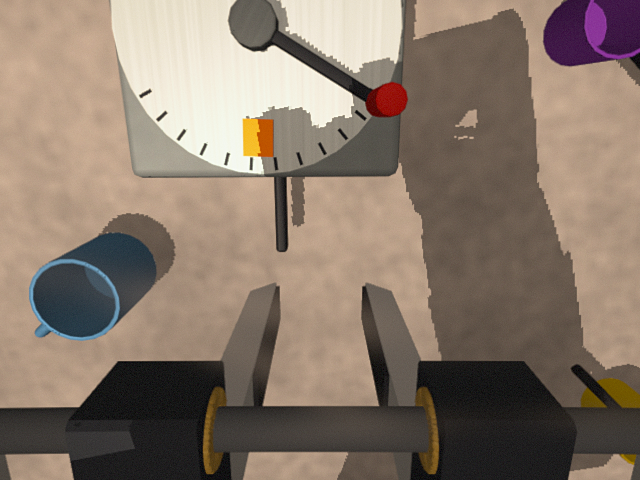

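Wrist picture: hub (254,23), knob top (391,98), clip centred at (258,138), and the head's front edge level from (137,177) to (395,176).

```bash
python3 - <<'E'
from h import *
np.set_printoptions(precision=4,suppress=True)
c=ctrl.camera("wrist")
a=c["img"].astype(int); B,G,R=a[...,0],a[...,1],a[...,2]
m=((R>170)&(G>90)&(G<200)&(B<80)); m[:,:230]=0; m[:,290:]=0; m[:100]=0; m[170:]=0
ys,xs=np.nonzero(m); print("clip px",xs.mean(),ys.mean(),xs.min(),xs.max(),ys.min(),ys.max())
hub=atz(c,[[254,23]],.168)[0]; k=atz(c,[[391.5,98]],.208)[0]; cl=atz(c,[[xs.mean(),ys.mean()]],.156)[0]
e=atz(c,[[145,177],[388,176]],.15); d=(e[0]-e[1]); y=np.arctan2(-d[0],d[1])
arm=atz(c,[[279,37],[366,92]],.168); print("hub",hub,"knob",k,"clip",cl,"yaw",y, "front mid",e.mean(0))
for pv in(hub[:2],np.array([.627+.065*np.cos(y),.097+.065*np.sin(y)])):
  for n,w in(("knob",k),("clip",cl)):
    l=w[:2]-pv; print(n,np.linalg.norm(l),"dirYaw",np.arctan2(-l[1],-l[0]))
l=arm[0]-arm[1]; print("arm dir yaw",np.arctan2(l[1],l[0]))
E
```

```text
clip px 252.22909698996656 136.90969899665552 244 271 119 156
hub [0.6913 0.0889 0.168 ] knob [0.641 0.027 0.208] clip [0.6334 0.104  0.156 ] yaw -0.1566407620323521 front mid [0.6079 0.101  0.15  ]
knob 0.07970505558206935 dirYaw 0.8890514076469092
clip 0.05982925281557235 dirYaw -0.25567512498814415
knob 0.07808981413147681 dirYaw 0.8731589998823078
clip 0.06032056494363109 dirYaw -0.2887164063952596
arm dir yaw 0.8814508089519417
```

Emit:
carry_out([
  [0.6, [45, 16, 0], [0, 0, 0]],
  [0.6, [45, 16, 0], [0, 0, 0]],
  [0.6, [0, 0, 0], [0, 0, -0.175]],
  [0.6, [0, 0, 0], [0, 0, -0.175]],
  [0.6, [0, 0, 0], [0, 0, -0.175]],
  [0.6, [0, 0, 0], [0, 0, -0.175]],
  [0.6, [0, 0, 0], [0, 0, -0.175]],
  [0.6, [0, 0, 0], [0, 0, -0.173]],
  [0.6, [0, 0, 0], [0, 0, 0]],
  [0.6, [0, 0, 0], [0, 0, 0]],
])

```text
time_s: 15.0
ee_pos: [0.6408, 0.0274, 0.2393]
eef_rot: [3.141, -0.0, 0.882]
force: [-0.1, 0.4, 0.7]
grip_width: 0.0377
grip_force: 0.0
```

Emit:
carry_out([
  [0.6, [0, 0, 33], [0, 0, 0]],
  [0.6, [0, 0, 32], [0, 0, 0]],
  [0.6, [0, 0, 0], [0, 0, 0]],
  [1, [0, 0, 0], [0, 0, 0]],
  [1, [0, 0, 0], [0, 0, 0]],
  [1, [0, 0, 0], [0, 0, 0]],
  [1, [0, 0, 0], [0, 0, 0]],
  [1, [0, 0, 0], [0, 0, 0]],
], squeeze=15)

```text
time_s: 16.0
ee_pos: [0.6412, 0.0273, 0.1754]
eef_rot: [3.14, -0.001, 0.886]
force: [-0.1, -0.1, 7.1]
grip_width: 0.0156
grip_force: 15.0
```

Emit:
carry_out([
  [1, [0, 0, -2], [0, 0, 0]],
  [1, [0.4, -8, 0], [0, 0, 0.1]],
  [1, [0.4, -8, 0], [0, 0, 0.1]],
  [1, [0.4, -8, 0], [0, 0, 0.1]],
  [1, [0, 0, 0], [0, 0, 0]],
])

```text
time_s: 16.62
ee_pos: [0.6247, 0.0458, 0.1757]
eef_rot: [-3.141, -0.0, 0.585]
force: [5.0, 2.5, -6.3]
grip_width: 0.0156
grip_force: 15.0
```

Emit:
carry_out([
  [1, [1, -8, 1], [0, 0, 0.1]],
  [1, [0.4, -8, 0], [0, 0, 0.1]],
  [1, [0.4, -8, 0], [0, 0, 0.1]],
  [1, [0.4, -8, 0], [0, 0, 0.1]],
  [1, [0.4, -8, 0], [0, 0, 0.1]],
  [1, [0.4, -8, 0], [0, 0, 0.1]],
  [1, [0, 0, 0], [0, 0, 0]],
])

```text
time_s: 17.5
ee_pos: [0.6125, 0.091, 0.1756]
eef_rot: [3.141, -0.002, -0.016]
force: [5.2, -0.5, -0.5]
grip_width: 0.0153
grip_force: 15.0
```

Emit:
carry_out([
  [1, [1, -7, 0], [0, 0, 0.09]],
  [1, [0.4, -7, 0], [0, 0, 0.09]],
  [1, [0, 0, 0], [0, 0, 0]],
])

```text
time_s: 17.88
ee_pos: [0.6143, 0.1048, 0.1755]
eef_rot: [3.142, -0.0, -0.194]
force: [0.7, -1.3, 2.6]
grip_width: 0.0155
grip_force: 15.0
```

```bash
python3 - <<'E'
from h import *
c=ctrl.camera("wrist"); cv2.imwrite("pics/w6.png",c["img"])
o=ctrl.get_obs(); print(o["time_s"],o["ee_pos"],o["eef_rot"])
E
```

```text
17.925 [0.6142413  0.10470779 0.1755124 ] [-3.14150649e+00 -4.20264526e-04 -1.92262052e-01]
```

View pics/w6.png

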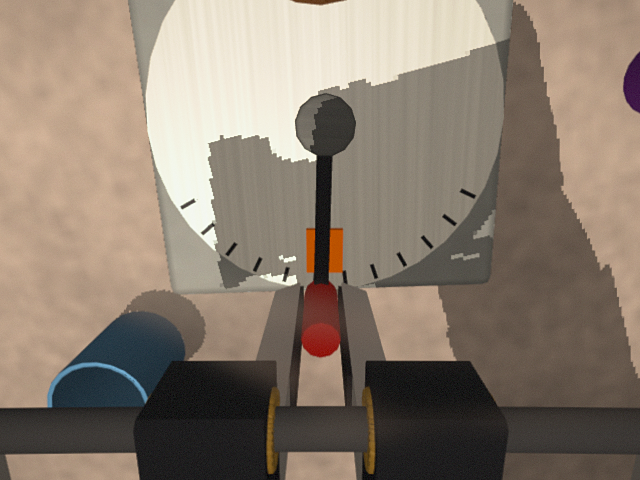

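The arm (about 315–331) is almost over the clip (307–343) at row 250. It needs to go slightly further right in this view, so I'll measure the strips.

```bash
python3 - <<'E'
from h import *
np.set_printoptions(precision=4,suppress=True)
a=cv2.imread("pics/w6.png").astype(int); c=ctrl.camera("wrist")
for r in (235,245,250,260,268):
    row=a[r,295:355]; o=(row[:,2]>150)&(row[:,0]<80); x=np.nonzero(o)[0]+295; g=np.nonzero(np.diff(x)>3)[0]
    p=[x[0]-.5,x[g[0]]+.5,x[g[0]+1]-.5,x[-1]+.5]; cl=atz(c,[[(p[0]+p[3])/2,r]],.156)[0]; ar=atz(c,[[(p[1]+p[2])/2,r]],.168)[0]; ar2=atz(c,[[(p[1]+p[2])/2,r]],.161)[0]
    y=-.192; n=np.array([-np.sin(y),np.cos(y),0]); print(r,p,"arm left of clip mm",(ar-cl)@n*1e3,(ar2-cl)@n*1e3)
E
```

```text
235 [np.float64(305.5), np.float64(314.5), np.float64(329.5), np.float64(342.5)] arm left of clip mm 1.0216932655549578 0.9956443605757596
245 [np.float64(305.5), np.float64(313.5), np.float64(329.5), np.float64(342.5)] arm left of clip mm 1.2597740002116973 1.242213280276151
250 [np.float64(305.5), np.float64(313.5), np.float64(329.5), np.float64(342.5)] arm left of clip mm 1.2640725558743917 1.2464648884494913
260 [np.float64(305.5), np.float64(313.5), np.float64(329.5), np.float64(342.5)] arm left of clip mm 1.272735848719492 1.255033652643091
268 [np.float64(305.5), np.float64(313.5), np.float64(328.5), np.float64(342.5)] arm left of clip mm 1.514534246871177 1.5055337005121254
```

Emit:
carry_out([
  [1, [0, 1.8, 0], [0, 0, -0.02]],
  [1, [0, 0, 0], [0, 0, 0]],
  [1, [0, 0, 0], [0, 0, 0]],
])

```text
time_s: 18.35
ee_pos: [0.6138, 0.1027, 0.1755]
eef_rot: [3.141, -0.0, -0.174]
force: [0.3, -1.6, 4.4]
grip_width: 0.0158
grip_force: 15.0
```

```bash
cat > strip.py <<'E'
from h import *
c=ctrl.camera("wrist"); a=c["img"].astype(int); cv2.imwrite("pics/w7.png",c["img"])
o=(a[...,2]>150)&(a[...,0]<80)&(a[...,1]>50)&(a[...,1]<200); o[:, :200]=0;o[:,450:]=0
rows=[r for r in range(480) if o[r].sum()>8]
for r in rows[3:-3:6]:
    x=np.nonzero(o[r])[0]; g=np.nonzero(np.diff(x)>3)[0]
    if len(g)!=1: continue
    p=[x[0]-.5,x[g[0]]+.5,x[g[0]+1]-.5,x[-1]+.5]; cl=atz(c,[[(p[0]+p[3])/2,r]],.156)[0]; ar=atz(c,[[(p[1]+p[2])/2,r]],.168)[0]
    y=-.18; n=np.array([-np.sin(y),np.cos(y),0]); print(r,[float(q) for q in p],"arm left mm",round((ar-cl)@n*1e3,2))
s=ctrl.get_obs(); print(s["time_s"],s["ee_pos"],s["eef_rot"],s["force"])
E
python3 strip.py
```

```text
233 [302.5, 313.5, 329.5, 339.5] arm left mm -0.19
239 [302.5, 313.5, 329.5, 339.5] arm left mm -0.19
245 [302.5, 313.5, 329.5, 338.5] arm left mm -0.44
251 [302.5, 313.5, 328.5, 338.5] arm left mm -0.2
257 [301.5, 313.5, 328.5, 338.5] arm left mm -0.45
263 [301.5, 313.5, 328.5, 338.5] arm left mm -0.45
269 [301.5, 313.5, 328.5, 338.5] arm left mm -0.45
18.4 [0.61383579 0.10273935 0.17545779] [ 3.14134090e+00 -2.63273237e-04 -1.74219246e-01] [ 0.15008845 -2.90961044  5.86699837]
```

Centred to about 0.3 mm. Releasing and rising.

Emit:
carry_out([
  [0.7, [0, 0, 0], [0, 0, 0]],
  [0.7, [0, 0, 0], [0, 0, 0]],
  [0.7, [0, 0, 0], [0, 0, 0]],
  [0.7, [0, 0, -20], [0, 0, 0]],
  [0.7, [0, 0, -30], [0, 0, 0]],
  [0.7, [-25, 0, -10], [0, 0, 0]],
  [0.7, [-25, 0, 0], [0, 0, 0]],
  [0.7, [0, 0, 0], [0, 0, 0]],
  [0.7, [0, 0, 0], [0, 0, 0]],
])

```text
time_s: 19.52
ee_pos: [0.565, 0.1116, 0.2352]
eef_rot: [-3.142, -0.0, -0.174]
force: [0.4, -0.9, -0.3]
grip_width: 0.0282
grip_force: 0.0
```

```bash
python3 strip.py
```

```text
126 [305.5, 315.5, 328.5, 336.5] arm left mm -0.55
132 [305.5, 315.5, 327.5, 336.5] arm left mm -0.27
138 [305.5, 315.5, 327.5, 336.5] arm left mm -0.27
144 [305.5, 315.5, 327.5, 335.5] arm left mm -0.56
150 [305.5, 315.5, 327.5, 335.5] arm left mm -0.57
156 [305.5, 315.5, 327.5, 335.5] arm left mm -0.57
19.575 [0.56505505 0.11153963 0.23504683] [ 3.14152873e+00  1.36347786e-04 -1.74349662e-01] [-0.08354305  0.18802886  0.24838326]
```

View pics/w7.png

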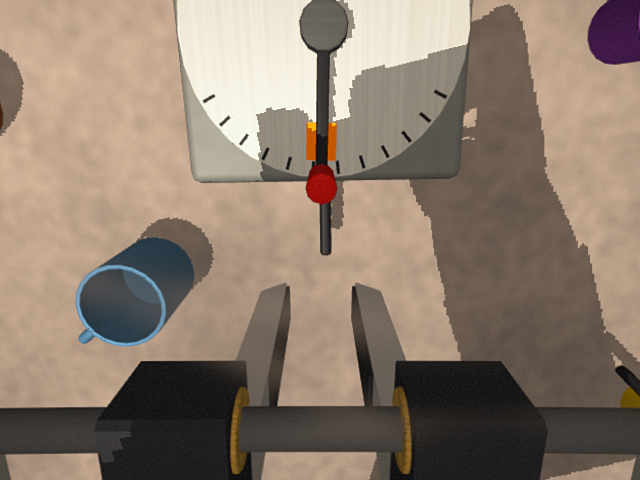

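The arm is on the clip with nearly equal orange strips (0.5 mm off at most), and the handle shows straight ahead of the bay, its end at (325,253). I'll check the handle's end once more, then hand in if it fits.

```bash
python3 - <<'E'
from h import *
c=ctrl.camera("wrist"); e=atz(c,[[325,251]],.058)[0]; y=-.163; d=e[:2]-[.627,.097]
x,l=d@[np.cos(y),np.sin(y)],d@[-np.sin(y),np.cos(y)]; print("handle end local",x,l)
if abs(x+.1)<.006 and abs(l)<.006: print(ctrl.hand_in())
E
```

```text
handle end local -0.09472503525881851 0.0015230110493869597
the job is handed in; nothing more can be done
None
```

The steel cup is in the bay, pushed in until it met the back stop; after that, the lever was set over the orange clip to within about 0.5 mm, and the job was handed in at about 20 s with no verdict shown.

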